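# Draw open a handle-less slide cover and fetch the nut

### The job

The big hex nut is inside the wooden slide-lid case. The case's thin cover has no handle: press gently on top of it with closed fingertips (it cracks above 25 N) and draw it toward you until it is fully open. Then take the nut out, lay it flat on top of the wooden block, let go, and leave everything else as it is.

Things in the scene. Friction and masses are not known exactly. Their poses are not given: they have to be found in the camera images.
- case: Wooden slide-lid case fixed to the worktop, 150 mm (its x) by 126 mm (its y), 56 mm high. Origin: centre of its underside, z up; the cover opens along its -x, roughly toward the robot. Floor 4 mm, walls 8 mm thick; side and back walls 52 mm high, front wall 26 mm; 4 mm lips on the side walls leave 102 mm clear between them. Inside 134 x 110 mm (104 mm between the runners).
- cover (a joint): How far the flat grey plastic cover (134 mm along the case's x, 107 mm along y, 5 mm thick) is drawn along the case's -x: 0 closed, 0.090 m at its stop, fully open. Closed, its middle is over the case's origin, between the side walls. Thin dark lines across its rear half mark where to press; they are too flat to catch. Sliding it takes about 6 N.
- press_spot (a point): Point fixed to the case over the dark lines of the closed cover, 35 mm behind the cover's middle, 43 mm above the worktop. The cover lies on packing: its top is 39 to 47 mm up, not given, to be felt. Its sprung runners hold up to 4 N of press, then yield 1 mm for each 5 N. Fingertips slip if they press too little (10 to 18 N is good); over 25 N the cover cracks.
- nut_mid (a point): Centre of the loose steel hex nut (30 mm across flats, 34 mm across corners, 16 mm high, 45 to 90 g), lying flat on the case's floor under the rear half of the cover, 8 mm above the floor it lies on. z is the nut's axis; its x axis is square to a pair of flats.
- block_top (a point): Middle of the top face of the loose wooden block (130 mm along its x, 161 mm along its y, 46 mm high, about 0.6 kg) lying flat on the worktop to the right of the case; z up.
- tin: Old food tin, bystander, 57 mm across, 72 mm high; origin at the centre of its underside.
- carton: Small carton, bystander, 63 x 68 x 64 mm; origin at the centre of its underside.
- socket: Black round coupler with pins on top, bystander, 64 mm across, 68 mm high; origin at the centre of its underside.

How it is judged (in metres and radians):
On the way, in this order (a step that is already met when the one before it is completed fails the run):
1. the cover is drawn fully open (at least 83 of its 90 mm) (value of joint cover above 0.083 m), for 0.2 s.
2. the nut is lifted out of the case (z of nut_mid in the frame of case above 0.065 m), for 0.1 s.
At the end, for the whole second after the job is handed in: The cover is still open (at least 75 mm), and the nut lies flat (within 0.15 rad) and at rest on the block's top face, its centre within 55 mm (x) and 70 mm (y) of the middle, the block lying flat on the worktop (value of joint cover above 0.075 m and x of nut_mid in the frame of block_top between -0.055 and 0.055 m and y of nut_mid in the frame of block_top between -0.07 and 0.07 m and z of nut_mid in the frame of block_top between 0.004 and 0.012 m and angle between nut_mid's own z axis and vertical below 0.15 rad and angle between block_top's own z axis and vertical below 0.1 rad and linear speed of nut below 0.02 m/s); the robot touches nothing.
It fails at once if the cover is loaded with more than 25 N (cracked) (contact force between any of the fingers, the arm and cover above 25 N).
It fails at once if the wooden block is shoved more than 40 mm (distance of block_top from where it was at the start of the episode above 0.04 m).
It fails at once if a bystander (tin, carton, coupler) is moved more than 30 mm (distance of any of tin, carton, socket from where it was at the start of the episode above 0.03 m).
It also fails if it takes over 64 s, if anything falls off the work surface, if the arm or the gripper's body presses on something with over 40 N, if the wrist force passes 120 N, or if a joint passes its speed limit or range.

### The arm

A 6-joint arm with a two-finger parallel gripper is mounted at the origin on the work surface; the furniture and walls round the work are solid. World frame = base frame: x ahead of the robot, y to its left, z up, the work surface at z = 0. Lengths are in mm, angles in rad, forces in N, time in s.
With the tool pointing down it reaches from about 375 to 750 mm from the base axis. Payload 9 kg.
Tool frame: the origin (TCP) lies at the very end of the fingers, on their centre line; the grasp point (between the pads) lies 19 mm behind it; z points along the fingers, y is the line along which they close (so a half turn about z gives the same grasp; the last joint's range is limited). The gripper opens to 85 mm and grips with 20 to 120 N. Pads are 22 mm wide; open, the fingers measure 114 mm over their backs; the gripper's body (76 mm by 85 mm) begins 54 mm behind the grasp point. The pads swing forward as they close: fully open they stand 13 mm farther back than shut.
Start: joints at [-1.383, 0.104, 0.097, 1.564, 0, 1.353], TCP at [236.865, -551.3, 231.331] pointing down, gripper open.
Joint ranges: [-2.99, 2.99], [-0.84, 1.86], [-1.1, 1.16], [-1.84, 2.11], [-1.51, 1.56], [-3.14, 3.14]. Speed limits (rad/s): [2.22, 2.22, 2.57, 3.14, 3.14, 3.14].

### API

Orientations are given as [roll, pitch, yaw] about the fixed x, y, z axes, in that order (R = Rz(yaw) Ry(pitch) Rx(roll)).
In Python, from workcell import r, imaging, job_done gives the robot as it stands. The module is installed in compiled form; this text tells all that it offers.
- The arm moves only by the tool step_arm, never from a script. Its argument "steps" is a list of rows, each an object with "xyz": the shift along the tool's x, y, z in units of 60 mm (1.0 is 60 mm), a list of three; "spin": the turn about the tool's z in rad. A call has exactly 8 rows; each row is the pose to reach, as a shift and turn from the pose commanded when the call began, along the tool's axes at that moment; what a row does not reach only later rows make up. A row lasts 1/8 s, in which the tool goes at most 62.5 mm and 10.7 degrees, less where a joint would pass 70% of its speed; a pose out of reach is approached as far as the arm can. A call with a gripper value outside its range is refused whole. "hand" is the opening, from -1 (shut) to 1 (fully open), set as the call begins (left out, the last holds). The fingers move at their own pace and stop on an object; the grip force is fixed at half the most. Time passes only in rows, so rows that repeat a pose let the fingers close, or fill a call up. It gives the time, the measured TCP pose, the force, the opening and the grip force at its end, in the units of the state.
- r.observe(): the state, without advancing time (a new reading comes with each control period).
- imaging.read_camera(name): name is "scene" or "top" or "wrist"; returns a dict with "img" (400x640x3 uint8, red, green, blue), "mtx" (3x3 intrinsics, pixels), "xyz" and "rotation" of the camera in the world; the wrist camera has in their place "T_tool_cam" (4x4, takes a point from camera to tool coordinates, whose origin is the TCP and whose axes are the flange's). Camera axes: x right, y down, z forward; pixel columns grow to the right and rows downward; lengths in mm; the calibration is good to about 2 mm. A picture is of the moment at which its call begins: read the wrist's pose just before it. There is no depth.
- job_done(): hands the job in; it is judged then, once.
The state is a dict: "t": time; "joints": joint angles; "qd": joint speeds; "tau": joint torques, N m; "eef_pos": TCP position; "eef_rot": TCP orientation; "contact_force": force on the tool from outside, world axes, zero at the start; "ft_torque": the same for the moment, N m; "width": finger opening in mm; "grasp_force": force on a finger pad.
Only numpy, scipy, OpenCV 4.12 (cv2) and the standard library are available. Lean on these libraries where they do the work, as an engineer would, in place of code of your own. Each camera call takes 0.05 s, during which the arm holds its last target. There are 200 camera calls.

## Working session

There is one attempt and no reset: what is moved stays moved. The work goes in short steps, Python scripts to look and compute and a tool call to move; the robot and the scene stay as the last step left them, time stands still between calls to the robot, and variables do not carry over. Pictures are saved under pics/ and viewed, at most 10 in all, crops included, and the job is handed in when it is done.

Besides the shell and the picture viewer there is one more tool, called after "Emit:" as name(argument=value, ...), one argument or row to a line, values as JSON. step_arm: Moves the arm, as the interface text tells. Its arguments: {"type":"object","properties":{"steps":{"type":"array","items":{"type":"object","properties":{"xyz":{"type":"array","items":{"type":"number"}},"spin":{"type":"number"}}}},"hand":{"type":"number"}},"required":["steps"]}

```bash
mkdir -p pics
python3 - <<'E'
from workcell import r, imaging
import cv2,numpy as np,pickle
print(r.observe())
d={}
for n in("scene","top"):
    c=imaging.read_camera(n);d[n]=c;cv2.imwrite(f"pics/{n}0.png",c["img"][:,:,::-1]);print(n,c["mtx"],c["xyz"],c["rotation"])
c=imaging.read_camera("wrist");print(c["T_tool_cam"],c["mtx"])
pickle.dump(d,open("c0.pkl","wb"))
E
```

```text
{'t': 0.0, 'joints': array([-1.38272214e+00,  1.04691336e-01,  9.64640354e-02,  1.56390741e+00,
       -2.07225252e-05,  1.35311633e+00]), 'qd': array([ 9.76746723e-04,  7.23951871e-05,  1.62959387e-03,  9.57311536e-06,
       -2.31713245e-03,  1.30578115e-03]), 'tau': array([-1.58384966e-03, -5.56933951e+01,  5.03649831e+01,  1.67386484e-02,
       -5.02576677e-04, -2.11260931e-05]), 'eef_pos': array([ 236.77610203, -550.93620418,  230.52411356]), 'eef_rot': array([-3.14028138e+00, -2.68809450e-04,  4.05754030e-01]), 'contact_force': array([ 0.43287911, -0.4063017 ,  0.67918464]), 'ft_torque': array([-0.02325765, -0.010286  , -0.02269854]), 'grasp_force': 0.0, 'width': 85.58642377507772}
scene [[416.33439087   0.         323.06110411]
 [  0.         416.33439087 194.26240339]
 [  0.           0.           1.        ]] [ 94.11315722 631.50136779 578.11085716] [-2.07578333 -0.01934283 -2.62587926]
top [[465.70795944   0.         319.09400336]
 [  0.         465.70795944 203.22168347]
 [  0.           0.           1.        ]] [ 489.54468152 -185.10970425 1102.62655643] [-3.07103734 -0.02221712 -1.55475576]
[[-3.29604009e-05 -9.49554991e-01 -3.13600570e-01  8.13542639e+01]
 [ 9.99999886e-01 -1.80894847e-04  4.42630599e-04 -1.24696891e-01]
 [-4.77030822e-04 -3.13600519e-01  9.49554889e-01 -1.42684226e+02]
 [ 0.00000000e+00  0.00000000e+00  0.00000000e+00  1.00000000e+00]] [[295.6171506    0.         323.34822143]
 [  0.         295.6171506  199.8946842 ]
 [  0.           0.           1.        ]]
```

View pics/top0.png

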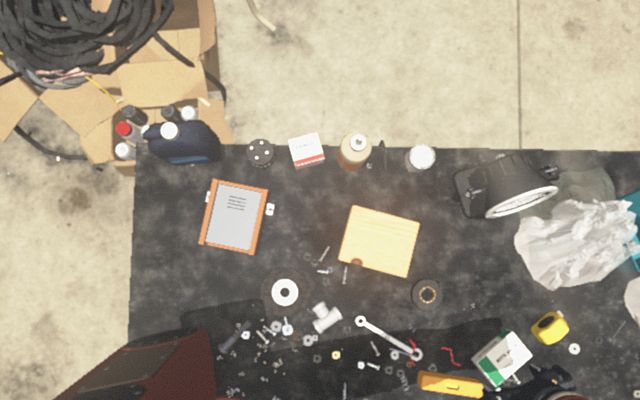

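View pics/scene0.png

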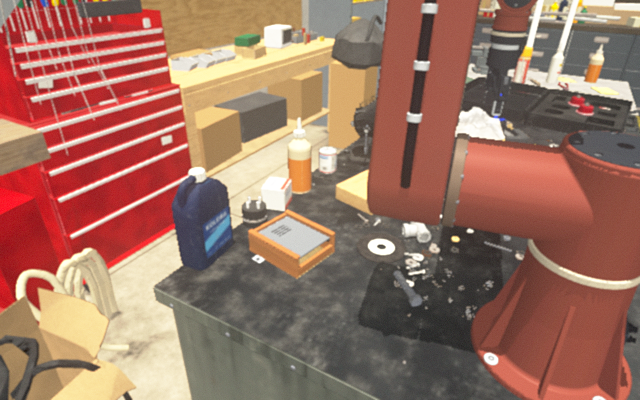

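The top view shows the case at about (235,216) with its grey cover and the dark lines at (237,203). The block is at (379,241), and the coupler, carton and tin are in the back row at (260,153), (307,150) and (421,157). In the scene view the case is at (291,242), with the lines at (283,230).

```bash
cat > h.py <<'E'
import numpy as np,cv2,pickle
from scipy.spatial.transform import Rotation as R
def plane(px,c,z):
    px=np.atleast_2d(px).astype(float)
    Rm=R.from_euler('xyz',c["rotation"]).as_matrix()
    d=np.c_[px,np.ones(len(px))]@np.linalg.inv(c["mtx"]).T@Rm.T
    o=np.array(c["xyz"]); return o+d*((z-o[2])/d[:,2])[:,None]
def biggest(m,near=None):
    cs,_=cv2.findContours(m.astype(np.uint8),0,2)
    return max(cs,key=cv2.contourArea)
E
python3 - <<'E'
from h import *
d=pickle.load(open("c0.pkl","rb"));c=d["top"];im=c["img"]
hsv=cv2.cvtColor(im,cv2.COLOR_RGB2HSV)
for p in[(235,190+55),(203,230),(240,225),(380,240),(237,203)]: print(p,hsv[p[1],p[0]],im[p[1],p[0]])
def roi(m,x0,y0,x1,y1):
    o=np.zeros_like(m);o[y0:y1,x0:x1]=m[y0:y1,x0:x1];return o
H,S,V=cv2.split(hsv)
for nm,m,z in[("case",roi((S>100)&(H<20)&(V>80),190,170,285,265),54),("cover",roi((S<60)&(V>120),205,175,266,262),43),("block",roi((S>60)&(V>150),325,195,430,285),46)]:
    k=biggest(m);w=plane(k[:,0,:],c,z)[:,:2].astype(np.float32)
    b=cv2.minAreaRect(w);print(nm,cv2.contourArea(k),b,cv2.boxPoints(b).round(0).tolist())
    print(cv2.minAreaRect(k))
E
```

```text
(235, 245) [ 90   1 224] [223 224 224]
(203, 230) [ 14 121 239] [239 177 126]
(240, 225) [ 20   3 223] [223 222 220]
(380, 240) [ 27  49 247] [247 242 200]
(237, 203) [ 50   3 222] [220 222 219]
case 3710.5 ((531.3648681640625, -14.815536499023438), (129.73605346679688, 150.76219177246094), 79.39112091064453) [[445.0, -65.0], [594.0, -92.0], [617.0, 35.0], [469.0, 63.0]]
((232.88485717773438, 216.37380981445312), (58.44962692260742, 67.3414077758789), 11.592175483703613)
cover 2589.5 ((531.6859741210938, -12.544017791748047), (103.0266342163086, 134.44180297851562), 79.29081726074219) [[456.0, -51.0], [588.0, -76.0], [607.0, 26.0], [475.0, 51.0]]
((232.72738647460938, 216.43136596679688), (45.67962646484375, 59.602027893066406), 12.011479377746582)
block 4060.5 ((481.9423828125, -344.0584411621094), (163.6092071533203, 132.9528045654297), 75.7978286743164) [[397.0, -407.0], [526.0, -440.0], [566.0, -281.0], [438.0, -248.0]]
((378.7531433105469, 240.80084228515625), (72.2099609375, 58.7470817565918), 14.931416511535645)
```

Emit:
step_arm(
  hand=-1,
  steps=[
    {"xyz": [0.7, -0.5, 0], "spin": 0.07},
    {"xyz": [1.5, -1.05, 0], "spin": 0.15},
    {"xyz": [2.3, -1.6, 0], "spin": 0.22},
    {"xyz": [3.1, -2.17, 0], "spin": 0.3},
    {"xyz": [3.9, -2.73, 0], "spin": 0.37},
    {"xyz": [4.7, -3.3, 0], "spin": 0.45},
    {"xyz": [5.5, -3.85, 0], "spin": 0.52},
    {"xyz": [6.3, -4.4, 0], "spin": 0.59},
  ],
)

```text
t: 1.15
eef_pos: [480.7, -157.7, 231.2]
eef_rot: [3.141, -0.0, -0.187]
contact_force: [0.5, 0.1, -0.3]
width: 0.1
grasp_force: 0.0
```

Emit:
step_arm(
  steps=[
    {"xyz": [0.3, -0.8, 0]},
    {"xyz": [0.65, -1.65, 0]},
    {"xyz": [0.98, -2.54, 0.3]},
    {"xyz": [0.98, -2.54, 1.1]},
    {"xyz": [0.98, -2.54, 1.9]},
    {"xyz": [0.98, -2.54, 2.6]},
    {"xyz": [0.98, -2.54, 2.75]},
    {"xyz": [0.98, -2.54, 2.8]},
  ],
)

```text
validation failed for argument at $.st...
```

Emit:
step_arm(
  steps=[
    {"xyz": [0.3, -0.8, 0], "spin": 0},
    {"xyz": [0.65, -1.65, 0], "spin": 0},
    {"xyz": [0.98, -2.54, 0.3], "spin": 0},
    {"xyz": [0.98, -2.54, 1.1], "spin": 0},
    {"xyz": [0.98, -2.54, 1.9], "spin": 0},
    {"xyz": [0.98, -2.54, 2.6], "spin": 0},
    {"xyz": [0.98, -2.54, 2.75], "spin": 0},
    {"xyz": [0.98, -2.54, 2.8], "spin": 0},
  ],
)

```text
t: 2.15
eef_pos: [566.0, -20.6, 64.0]
eef_rot: [3.141, -0.0, -0.184]
contact_force: [-0.4, -0.2, -0.1]
width: -0.2
grasp_force: 0.0
```

Run:
```python
from workcell import r, imaging
import cv2
s=r.observe();print(s["eef_pos"],s["contact_force"],s["width"])
c=imaging.read_camera("wrist");cv2.imwrite("pics/w1.png",c["img"][:,:,::-1])
```

```text
[565.96229625 -20.61477863  64.0038238 ] [-0.39236882 -0.24235146 -0.09954065] -0.16135172808025758
```

View pics/w1.png

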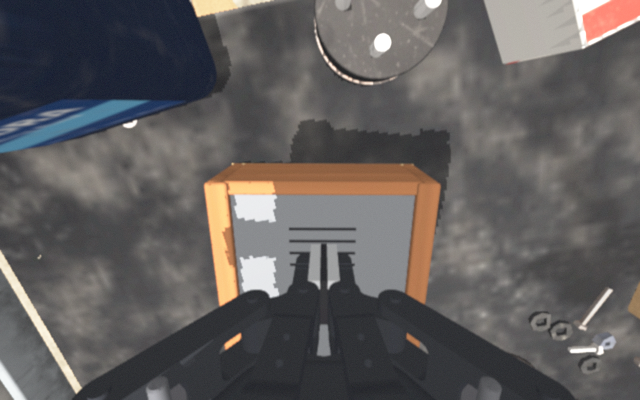

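The closed tips sit centred over the dark lines at (323,240), and the case is aligned with the tool. I'll feel my way down from here.

Emit:
step_arm(
  steps=[
    {"xyz": [0, 0, 0.1], "spin": 0},
    {"xyz": [0, 0, 0.17], "spin": 0},
    {"xyz": [0, 0, 0.22], "spin": 0},
    {"xyz": [0, 0, 0.25], "spin": 0},
    {"xyz": [0, 0, 0.265], "spin": 0},
    {"xyz": [0, 0, 0.275], "spin": 0},
    {"xyz": [0, 0, 0.283], "spin": 0},
    {"xyz": [0, 0, 0.283], "spin": 0},
  ],
)

```text
t: 3.2
eef_pos: [565.7, -20.5, 46.3]
eef_rot: [3.142, -0.0, -0.184]
contact_force: [-0.5, -0.2, 0.0]
width: -0.3
grasp_force: 0.0
```

Emit:
step_arm(
  steps=[
    {"xyz": [0, 0, 0.005], "spin": 0},
    {"xyz": [0, 0, 0.01], "spin": 0},
    {"xyz": [0, 0, 0.015], "spin": 0},
    {"xyz": [0, 0, 0.02], "spin": 0},
    {"xyz": [0, 0, 0.025], "spin": 0},
    {"xyz": [0, 0, 0.03], "spin": 0},
    {"xyz": [0, 0, 0.033], "spin": 0},
    {"xyz": [0, 0, 0.033], "spin": 0},
  ],
)

```text
t: 4.2
eef_pos: [565.7, -20.5, 44.5]
eef_rot: [3.141, -0.0, -0.184]
contact_force: [-2.0, 0.3, 4.2]
width: -0.0
grasp_force: 1.9
```

Emit:
step_arm(
  steps=[
    {"xyz": [0, 0, 0.005], "spin": 0},
    {"xyz": [0, 0, 0.01], "spin": 0},
    {"xyz": [0, 0, 0.015], "spin": 0},
    {"xyz": [0, 0, 0.02], "spin": 0},
    {"xyz": [0, 0, 0.025], "spin": 0},
    {"xyz": [0, 0, 0.028], "spin": 0},
    {"xyz": [0, 0, 0.028], "spin": 0},
    {"xyz": [0, 0, 0.028], "spin": 0},
  ],
)

```text
t: 5.2
eef_pos: [565.8, -20.5, 43.3]
eef_rot: [3.141, -0.0, -0.184]
contact_force: [-2.8, 1.5, 9.7]
width: 0.1
grasp_force: 4.6
```

Emit:
step_arm(
  steps=[
    {"xyz": [0, 0, 0.007], "spin": 0},
    {"xyz": [0, 0, 0.014], "spin": 0},
    {"xyz": [-0.02, 0, 0.015], "spin": 0},
    {"xyz": [-0.05, 0, 0.015], "spin": 0},
    {"xyz": [-0.1, 0, 0.015], "spin": 0},
    {"xyz": [-0.15, 0, 0.015], "spin": 0},
    {"xyz": [-0.2, 0, 0.015], "spin": 0},
    {"xyz": [-0.25, 0, 0.015], "spin": 0},
  ],
)

```text
t: 6.2
eef_pos: [553.8, -18.5, 43.7]
eef_rot: [3.141, -0.006, -0.184]
contact_force: [5.7, -0.9, 7.1]
width: 0.4
grasp_force: 3.8
```

Emit:
step_arm(
  steps=[
    {"xyz": [0, 0, 0.01], "spin": 0},
    {"xyz": [0, 0, 0.02], "spin": 0},
    {"xyz": [0, 0, 0.025], "spin": 0},
    {"xyz": [-0.03, 0, 0.025], "spin": 0},
    {"xyz": [-0.08, 0, 0.025], "spin": 0},
    {"xyz": [-0.13, 0, 0.025], "spin": 0},
    {"xyz": [-0.18, 0, 0.025], "spin": 0},
    {"xyz": [-0.23, 0, 0.025], "spin": 0},
  ],
)

```text
t: 7.2
eef_pos: [540.9, -16.1, 43.0]
eef_rot: [3.141, -0.008, -0.184]
contact_force: [6.2, -1.8, 11.5]
width: -0.2
grasp_force: 5.7
```

Force is about 11.5 N with a 6 N drag. I'll press slightly more and keep drawing.

Emit:
step_arm(
  steps=[
    {"xyz": [-0.05, 0, 0.008], "spin": 0},
    {"xyz": [-0.1, 0, 0.01], "spin": 0},
    {"xyz": [-0.15, 0, 0.01], "spin": 0},
    {"xyz": [-0.2, 0, 0.01], "spin": 0},
    {"xyz": [-0.25, 0, 0.01], "spin": 0},
    {"xyz": [-0.3, 0, 0.01], "spin": 0},
    {"xyz": [-0.35, 0, 0.01], "spin": 0},
    {"xyz": [-0.4, 0, 0.01], "spin": 0},
  ],
)

```text
t: 8.2
eef_pos: [517.6, -11.7, 42.6]
eef_rot: [3.141, -0.009, -0.184]
contact_force: [7.3, 0.2, 13.1]
width: 0.2
grasp_force: 6.4
```

Run:
```python
from workcell import r, imaging
import cv2
c=imaging.read_camera("wrist");cv2.imwrite("pics/w2.png",c["img"][:,:,::-1])
```

```text
(no output)
```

View pics/w2.png

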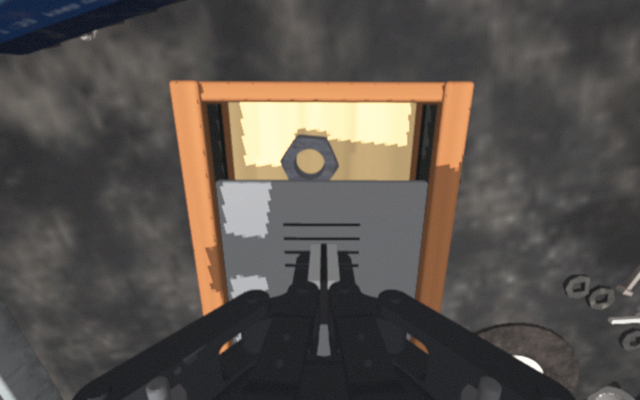

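The cover follows without slipping: its rear edge is at row 180 and the nut is visible at (310,160). I'll draw it the remaining ~41 mm.

Emit:
step_arm(
  steps=[
    {"xyz": [-0.07, 0, 0], "spin": 0},
    {"xyz": [-0.15, 0, 0], "spin": 0},
    {"xyz": [-0.23, 0, 0], "spin": 0},
    {"xyz": [-0.31, 0, 0], "spin": 0},
    {"xyz": [-0.39, 0, 0], "spin": 0},
    {"xyz": [-0.47, 0, 0], "spin": 0},
    {"xyz": [-0.53, 0, 0], "spin": 0},
    {"xyz": [-0.58, 0, 0], "spin": 0},
  ],
)

```text
t: 9.25
eef_pos: [483.2, -5.2, 42.4]
eef_rot: [3.142, -0.008, -0.184]
contact_force: [6.4, 0.4, 12.3]
width: 0.1
grasp_force: 6.2
```

Emit:
step_arm(
  steps=[
    {"xyz": [-0.03, 0, 0], "spin": 0},
    {"xyz": [-0.06, 0, 0], "spin": 0},
    {"xyz": [-0.08, 0, 0], "spin": 0},
    {"xyz": [-0.1, 0, 0], "spin": 0},
    {"xyz": [-0.12, 0, 0], "spin": 0},
    {"xyz": [-0.13, 0, 0], "spin": 0},
    {"xyz": [-0.13, 0, 0], "spin": 0},
    {"xyz": [-0.13, 0, 0], "spin": 0},
  ],
)

```text
t: 10.25
eef_pos: [475.5, -3.8, 42.3]
eef_rot: [-3.142, -0.008, -0.184]
contact_force: [6.3, -0.5, 12.4]
width: -0.1
grasp_force: 6.3
```

Emit:
step_arm(
  steps=[
    {"xyz": [-0.015, 0, 0], "spin": 0},
    {"xyz": [-0.03, 0, 0], "spin": 0},
    {"xyz": [-0.04, 0, 0], "spin": 0},
    {"xyz": [-0.05, 0, 0], "spin": 0},
    {"xyz": [-0.05, 0, 0], "spin": 0},
    {"xyz": [-0.05, 0, 0], "spin": 0},
    {"xyz": [-0.05, 0, 0], "spin": 0},
    {"xyz": [-0.05, 0, 0], "spin": 0},
  ],
)

```text
t: 11.25
eef_pos: [472.5, -3.2, 42.3]
eef_rot: [-3.142, -0.008, -0.184]
contact_force: [6.5, 0.6, 12.2]
width: -0.2
grasp_force: 6.2
```

Run:
```python
from workcell import r, imaging
import cv2
c=imaging.read_camera("wrist");cv2.imwrite("pics/w3.png",c["img"][:,:,::-1])
```

```text
(no output)
```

View pics/w3.png

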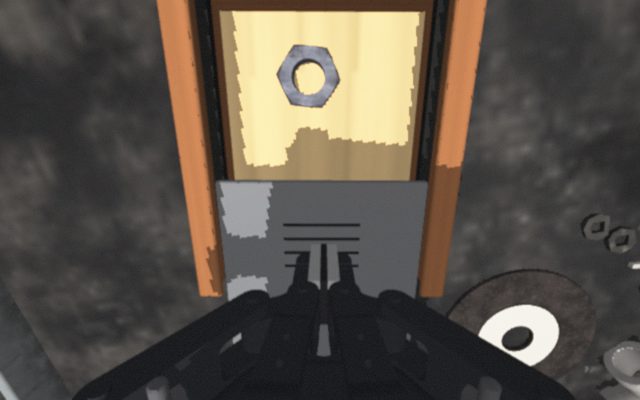

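```bash
cat >> h.py <<'E'
def wcam(c,s):
    Rt=R.from_euler('xyz',s["eef_rot"]).as_matrix();T=np.array(c["T_tool_cam"])
    return {"mtx":c["mtx"],"xyz":np.array(s["eef_pos"])+Rt@T[:3,3],"rotation":R.from_matrix(Rt@T[:3,:3]).as_euler('xyz')}
yaw=-.186
def tocase(p): 
    d=np.atleast_2d(p)[:,:2]-[531.5,-13.5];c,s=np.cos(yaw),np.sin(yaw);return d@np.array([[c,-s],[s,c]])
E
python3 - <<'E'
from workcell import r, imaging
from h import *
s=r.observe();c=imaging.read_camera("wrist");w=wcam(c,s)
print("edge",tocase(plane([[323,180],[220,180],[425,180]],w,43)))
hsv=cv2.cvtColor(c["img"],cv2.COLOR_RGB2HSV);m=np.zeros((400,640),bool)
m[20:130,240:400]=((hsv[:,:,1]<110)&(hsv[:,:,2]<150))[20:130,240:400]
k=biggest(m);h=cv2.convexHull(k);p=cv2.approxPolyDP(h,5,True)[:,0];print(cv2.contourArea(h),p.tolist())
q=plane(h[:,0],w,20);M=cv2.moments(q[:,:2].astype(np.float32));cen=np.array([M["m10"],M["m01"]])/M["m00"]
print("nut",cen,tocase(cen));v=plane(p,w,20)[:,:2];print(v.round(1).tolist());e=np.roll(v,-1,0)-v;print(np.hypot(*e.T).round(1),np.degrees(np.arctan2(e[:,1],e[:,0])).round(1))
t=imaging.read_camera("top");im=t["img"];cv2.imwrite("pics/t2.png",cv2.resize(im[160:300,180:440,::-1],None,fx=3,fy=3,interpolation=2))
hs=cv2.cvtColor(im,cv2.COLOR_RGB2HSV);m=np.zeros((400,640),bool);m[172:300,195:280]=((hs[:,:,1]<60)&(hs[:,:,2]>120))[172:300,195:280]
print([cv2.minAreaRect(plane(x[:,0],t,43)[:,:2].astype(np.float32)) for x in [biggest(m)]])
E
```

```text
edge [[-15.29409722  -0.06678878]
 [-15.38262403  51.02277955]
 [-15.20641648 -50.66808093]]
1196.0 [[318, 61], [324, 71], [303, 105], [291, 104], [286, 94], [293, 66], [302, 55]]
nut [565.19775487  -9.31598956] [[32.34278324 10.34354868]]
[[572.8, -18.6], [567.6, -20.8], [553.2, -6.7], [554.9, -0.5], [560.3, 1.0], [572.9, -5.6], [577.0, -11.2]]
[ 5.6 20.1  6.4  5.6 14.2  7.   8.6] [-157.5  135.6   74.9   15.7  -27.5  -53.3 -119.5]
[((554.39404296875, -22.563507080078125), (86.32112884521484, 76.06150817871094), 78.96283721923828)]
```

Emit:
step_arm(
  steps=[
    {"xyz": [-0.025, 0, 0.003], "spin": 0},
    {"xyz": [-0.05, 0, 0.003], "spin": 0},
    {"xyz": [-0.075, 0, 0.003], "spin": 0},
    {"xyz": [-0.1, 0, 0.003], "spin": 0},
    {"xyz": [-0.12, 0, 0.003], "spin": 0},
    {"xyz": [-0.14, 0, 0.003], "spin": 0},
    {"xyz": [-0.15, 0, 0.003], "spin": 0},
    {"xyz": [-0.15, 0, 0.003], "spin": 0},
  ],
)

```text
t: 12.4
eef_pos: [464.3, -1.9, 42.4]
eef_rot: [3.141, -0.009, -0.184]
contact_force: [7.9, -1.7, 11.4]
width: -0.2
grasp_force: 5.8
```

Run:
```python
from workcell import r, imaging
from h import *
s=r.observe();c=imaging.read_camera("wrist");w=wcam(c,s);pickle.dump((s,c),open("w4.pkl","wb"))
g=c["img"].mean(2);col=c["img"][:,225:290].astype(float).mean(1)
hs=cv2.cvtColor(c["img"],cv2.COLOR_RGB2HSV)[:,350:420,1].mean(1);print(hs[165:200].round(0))
print("row180",tocase(plane([[323,180]],w,43)))
```

```text
[ 99. 100.  99. 100. 100.  99.  99.  98.  98.  98.  89.  59.   7.  11.
   9.   8.   7.   7.   7.   7.   7.   7.   7.   7.   7.   7.   8.   7.
   7.   7.   7.   7.   7.   7.   7.]
row180 [[-23.66789825  -0.26590621]]
```

Emit:
step_arm(
  steps=[
    {"xyz": [-0.02, 0, 0.007], "spin": 0},
    {"xyz": [-0.04, 0, 0.007], "spin": 0},
    {"xyz": [-0.06, 0, 0.007], "spin": 0},
    {"xyz": [-0.08, 0, 0.007], "spin": 0},
    {"xyz": [-0.09, 0, 0.007], "spin": 0},
    {"xyz": [-0.09, 0, 0.007], "spin": 0},
    {"xyz": [-0.09, 0, 0.007], "spin": 0},
    {"xyz": [-0.09, 0, 0.007], "spin": 0},
  ],
)

```text
t: 13.45
eef_pos: [459.2, -1.1, 42.1]
eef_rot: [3.141, -0.01, -0.184]
contact_force: [9.2, -1.4, 11.6]
width: -0.3
grasp_force: 6.1
```

Run:
```python
from workcell import r, imaging
from h import *
s=r.observe();c=imaging.read_camera("wrist");w=wcam(c,s);pickle.dump((s,c),open("w5.pkl","wb"))
hs=cv2.cvtColor(c["img"],cv2.COLOR_RGB2HSV)[:,350:420,1].mean(1);print(hs[160:180].round(0))
print("row180",tocase(plane([[323,180],[323,172]],w,43)))
```

```text
[100. 101. 100. 100.  99.  93.  65.  10.  11.  10.   9.  10.  10.  10.
  10.  10.  10.  10.  10.  10.]
row180 [[-28.7208039   -0.44638151]
 [-24.67936368  -0.44168498]]
```

The cover is at its stop: its edge stayed at about x = -22 while the tips slipped. Now I'll lift, open the fingers part way and look at the nut.

Emit:
step_arm(
  hand=-1,
  steps=[
    {"xyz": [0, 0, -0.2], "spin": 0},
    {"xyz": [0, 0, -0.7], "spin": 0},
    {"xyz": [0.1, 0, -1.3], "spin": 0},
    {"xyz": [0.5, 0, -1.6], "spin": 0},
    {"xyz": [0.9, 0, -1.6], "spin": 0},
    {"xyz": [1.0, 0, -1.6], "spin": 0},
    {"xyz": [1.0, 0, -1.6], "spin": 0},
    {"xyz": [1.0, 0, -1.6], "spin": 0},
  ],
)

```text
t: 14.5
eef_pos: [512.9, -10.5, 134.7]
eef_rot: [-3.142, 0.001, -0.184]
contact_force: [-0.7, 0.7, 0.7]
width: -0.1
grasp_force: 0.0
```

Run:
```python
from workcell import r, imaging
from h import *
s=r.observe();c=imaging.read_camera("wrist");pickle.dump((s,c),open("w6.pkl","wb"));cv2.imwrite("pics/w6.png",c["img"][:,:,::-1]);print(s["eef_pos"],s["contact_force"])
```

```text
[512.8736361  -10.52924738 134.67332612] [-0.74285753  0.72836092  0.71461361]
```

View pics/w6.png

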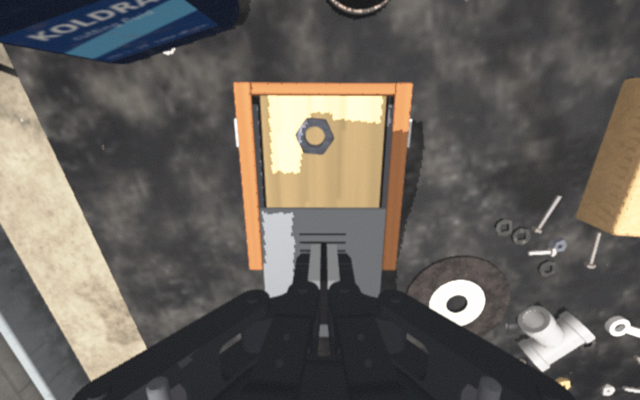

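The nut is at about (315,135), lying clear of the cover edge at row 208.

Run:
```python
from h import *
s,c=pickle.load(open("w6.pkl","rb"));w=wcam(c,s);im=c["img"]
sub=im[108:162,288:344].astype(int)
m=((sub[:,:,0]-sub[:,:,2])<25)&(sub.mean(2)<190)
k=biggest(m);h=cv2.convexHull(k)+[288,108]
print(cv2.contourArea(h),cv2.boundingRect(h))
q=plane(h[:,0],w,20)[:,:2].astype(np.float32)
M=cv2.moments(q);cen=np.array([M["m10"],M["m01"]])/M["m00"]
th=np.radians(np.arange(0,60,1));
ws=[sum(np.ptp(q@[np.cos(t+j*np.pi/3),np.sin(t+j*np.pi/3)]) for j in range(3))/3 for t in th]
i=int(np.argmin(ws));print("nut",cen,tocase(cen),"flat normal deg mod60",i,ws[i],max(ws),int(np.argmax(ws)))
cr=cv2.resize(im[100:170,280:350,::-1],None,fx=6,fy=6,interpolation=2)
p=((h[:,0]-[280,100]+.5)*6).astype(int);cv2.polylines(cr,[p],True,(0,0,255),1);cv2.imwrite("pics/n.png",cr)
```

```text
976.5 (296, 118, 38, 36)
nut [567.07947811 -12.49412727] [[34.77978119  7.568214  ]] flat normal deg mod60 44 28.831175176125498 31.962588478342543 14
```

View pics/n.png

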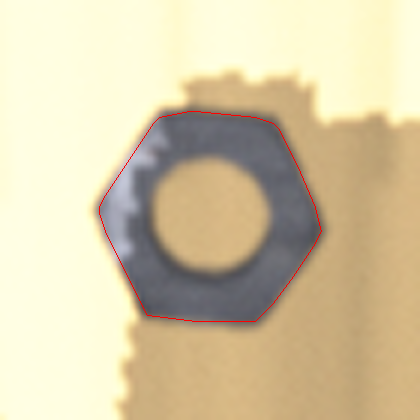

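The hull fits the nut well. Its centre is at (567,-12.5), and the nearest flat normal calls for a turn of about 25°.

Emit:
step_arm(
  hand=0.0,
  steps=[
    {"xyz": [0.4, -0.06, 0], "spin": -0.12},
    {"xyz": [0.8, -0.12, 0], "spin": -0.26},
    {"xyz": [0.893, -0.132, 0.1], "spin": -0.38},
    {"xyz": [0.893, -0.132, 0.4], "spin": -0.43},
    {"xyz": [0.893, -0.132, 0.8], "spin": -0.43},
    {"xyz": [0.893, -0.132, 1.1], "spin": -0.43},
    {"xyz": [0.893, -0.132, 1.2], "spin": -0.43},
    {"xyz": [0.893, -0.132, 1.2], "spin": -0.43},
  ],
)

```text
t: 15.55
eef_pos: [567.8, -12.8, 63.1]
eef_rot: [3.142, 0.0, 0.246]
contact_force: [-0.0, 0.1, -0.5]
width: 42.6
grasp_force: 0.0
```

Run:
```python
from workcell import r, imaging
from h import *
s=r.observe();print(s["eef_pos"],s["eef_rot"],s["width"])
c=imaging.read_camera("wrist");cv2.imwrite("pics/w7.png",c["img"][:,:,::-1])
```

```text
[567.77650157 -12.81218926  63.1478873 ] [3.14158393e+00 1.22703517e-04 2.45748298e-01] 42.581984204678925
```

View pics/w7.png

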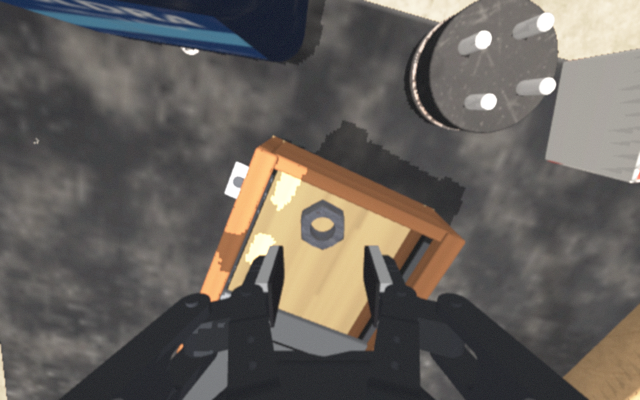

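The nut at (322,225) is centred between the fingers, with its flats parallel to the pads. I'll descend and grip.

Emit:
step_arm(
  steps=[
    {"xyz": [0, 0, 0.3], "spin": 0},
    {"xyz": [0, 0, 0.55], "spin": 0},
    {"xyz": [0, 0, 0.7], "spin": 0},
    {"xyz": [0, 0, 0.8], "spin": 0},
    {"xyz": [0, 0, 0.87], "spin": 0},
    {"xyz": [0, 0, 0.91], "spin": 0},
    {"xyz": [0, 0, 0.935], "spin": 0},
    {"xyz": [0, 0, 0.935], "spin": 0},
  ],
)

```text
t: 16.6
eef_pos: [568.8, -12.8, 9.4]
eef_rot: [3.141, -0.002, 0.246]
contact_force: [-8.9, 0.8, 18.4]
width: 42.9
grasp_force: 7.8
```

Emit:
step_arm(
  hand=-1,
  steps=[
    {"xyz": [0, 0, 0], "spin": 0},
    {"xyz": [0, 0, 0], "spin": 0},
    {"xyz": [0, 0, 0], "spin": 0},
    {"xyz": [0, 0, 0], "spin": 0},
    {"xyz": [0, 0, 0], "spin": 0},
    {"xyz": [0, 0, 0], "spin": 0},
    {"xyz": [0, 0, 0], "spin": 0},
    {"xyz": [0, 0, 0], "spin": 0},
  ],
)

```text
t: 17.6
eef_pos: [570.0, -13.0, 9.9]
eef_rot: [3.14, -0.004, 0.246]
contact_force: [-3.5, 1.9, 16.9]
width: 27.6
grasp_force: 58.6
```

Emit:
step_arm(
  steps=[
    {"xyz": [0, 0, -0.1], "spin": 0},
    {"xyz": [0, 0, -0.2], "spin": 0},
    {"xyz": [0, 0, -0.4], "spin": 0},
    {"xyz": [0, 0, -0.6], "spin": 0},
    {"xyz": [0, 0, -0.9], "spin": 0},
    {"xyz": [0, 0, -1.2], "spin": 0},
    {"xyz": [0, 0, -1.6], "spin": 0},
    {"xyz": [0, 0, -2.0], "spin": 0},
  ],
)

```text
t: 18.6
eef_pos: [568.0, -12.9, 128.7]
eef_rot: [3.141, -0.001, 0.246]
contact_force: [0.3, -0.3, -1.3]
width: 27.4
grasp_force: 59.5
```

Run:
```python
from workcell import r, imaging
from h import *
s=r.observe();print(s["eef_pos"],s["eef_rot"],s["width"])
c=imaging.read_camera("wrist")["img"];t=imaging.read_camera("top")["img"]
a=cv2.resize(c[150:350,200:450],None,fx=2,fy=2);b=cv2.resize(t[170:290,190:430],(300,150));b=np.vstack([b,np.zeros((250,300,3),np.uint8)])
cv2.imwrite("pics/w8.png",np.hstack([a,b])[:,:,::-1])
```

```text
[567.97496371 -12.86384019 128.74508681] [ 3.14120508e+00 -5.02635196e-04  2.45794339e-01] 27.37345185699736
```

View pics/w8.png

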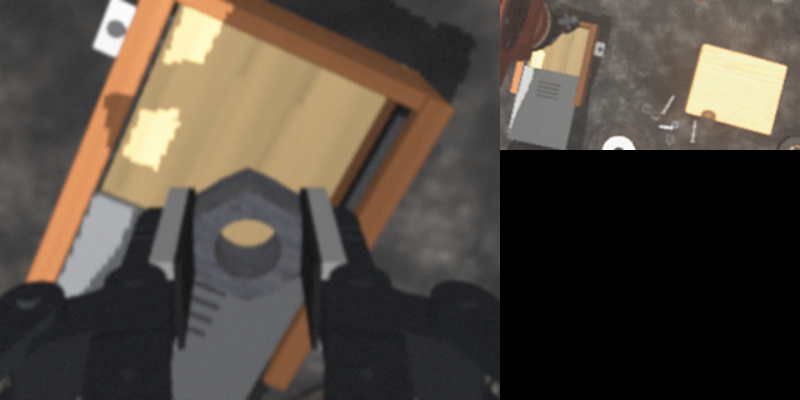

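The nut is held flat by its flats between the pads, and the cover has stayed open. Now to the block.

Emit:
step_arm(
  steps=[
    {"xyz": [-0.25, 0.45, 0], "spin": 0},
    {"xyz": [-0.65, 1.2, 0], "spin": 0},
    {"xyz": [-1.1, 2.0, 0], "spin": 0},
    {"xyz": [-1.5, 2.8, 0], "spin": 0},
    {"xyz": [-1.95, 3.6, 0], "spin": 0},
    {"xyz": [-2.35, 4.3, 0], "spin": 0},
    {"xyz": [-2.65, 4.85, 0], "spin": 0},
    {"xyz": [-2.73, 5.0, 0], "spin": 0},
  ],
)

```text
t: 19.7
eef_pos: [481.0, -345.5, 126.4]
eef_rot: [-3.141, 0.0, 0.243]
contact_force: [0.3, 0.7, -0.7]
width: 27.4
grasp_force: 59.5
```

Emit:
step_arm(
  steps=[
    {"xyz": [0, 0, 0.2], "spin": 0},
    {"xyz": [0, 0, 0.5], "spin": 0},
    {"xyz": [0, 0, 0.8], "spin": 0},
    {"xyz": [0, 0, 1.0], "spin": 0},
    {"xyz": [0, 0, 1.1], "spin": 0},
    {"xyz": [0, 0, 1.17], "spin": 0},
    {"xyz": [0, 0, 1.2], "spin": 0},
    {"xyz": [0, 0, 1.2], "spin": 0},
  ],
)

```text
t: 20.7
eef_pos: [482.2, -343.9, 55.3]
eef_rot: [3.141, -0.0, 0.246]
contact_force: [0.1, 0.4, -0.8]
width: 27.3
grasp_force: 59.5
```

Emit:
step_arm(
  steps=[
    {"xyz": [0, 0, 0.01], "spin": 0},
    {"xyz": [0, 0, 0.02], "spin": 0},
    {"xyz": [0, 0, 0.03], "spin": 0},
    {"xyz": [0, 0, 0.04], "spin": 0},
    {"xyz": [0, 0, 0.045], "spin": 0},
    {"xyz": [0, 0, 0.05], "spin": 0},
    {"xyz": [0, 0, 0.05], "spin": 0},
    {"xyz": [0, 0, 0.05], "spin": 0},
  ],
)

```text
t: 21.7
eef_pos: [482.0, -343.7, 52.0]
eef_rot: [3.141, -0.0, 0.246]
contact_force: [-0.4, 0.8, -1.3]
width: 27.4
grasp_force: 59.5
```

Emit:
step_arm(
  steps=[
    {"xyz": [0, 0, 0.007], "spin": 0},
    {"xyz": [0, 0, 0.013], "spin": 0},
    {"xyz": [0, 0, 0.02], "spin": 0},
    {"xyz": [0, 0, 0.025], "spin": 0},
    {"xyz": [0, 0, 0.03], "spin": 0},
    {"xyz": [0, 0, 0.03], "spin": 0},
    {"xyz": [0, 0, 0.03], "spin": 0},
    {"xyz": [0, 0, 0.03], "spin": 0},
  ],
)

```text
t: 22.7
eef_pos: [482.1, -343.7, 51.5]
eef_rot: [3.141, 0.0, 0.246]
contact_force: [-4.8, 4.3, 12.2]
width: 27.4
grasp_force: 60.9
```

Contact at 12 N. I'll ease up slightly, release and retreat.

Emit:
step_arm(
  steps=[
    {"xyz": [0, 0, -0.01], "spin": 0},
    {"xyz": [0, 0, -0.02], "spin": 0},
    {"xyz": [0, 0, -0.02], "spin": 0},
    {"xyz": [0, 0, -0.02], "spin": 0},
    {"xyz": [0, 0, -0.02], "spin": 0},
    {"xyz": [0, 0, -0.02], "spin": 0},
    {"xyz": [0, 0, -0.02], "spin": 0},
    {"xyz": [0, 0, -0.02], "spin": 0},
  ],
)

```text
t: 23.7
eef_pos: [482.1, -343.7, 51.6]
eef_rot: [3.141, -0.0, 0.246]
contact_force: [-0.9, 1.3, 5.2]
width: 27.7
grasp_force: 60.2
```

Emit:
step_arm(
  hand=0.2,
  steps=[
    {"xyz": [0, 0, 0], "spin": 0},
    {"xyz": [0, 0, 0], "spin": 0},
    {"xyz": [0, 0, 0], "spin": 0},
    {"xyz": [0, 0, 0], "spin": 0},
    {"xyz": [0, 0, 0], "spin": 0},
    {"xyz": [0, 0, -0.1], "spin": 0},
    {"xyz": [0, 0, -0.3], "spin": 0},
    {"xyz": [0, 0, -0.6], "spin": 0},
  ],
)

```text
t: 24.7
eef_pos: [481.9, -343.6, 88.4]
eef_rot: [-3.142, 0.0, 0.246]
contact_force: [0.6, -0.4, 0.5]
width: 51.2
grasp_force: 0.0
```

Emit:
step_arm(
  steps=[
    {"xyz": [0, 0, -0.4], "spin": 0},
    {"xyz": [-0.2, 0, -0.9], "spin": 0},
    {"xyz": [-0.4, 0, -1.3], "spin": 0},
    {"xyz": [-0.6, 0, -1.6], "spin": 0},
    {"xyz": [-0.7, 0, -1.7], "spin": 0},
    {"xyz": [-0.7, 0, -1.7], "spin": 0},
    {"xyz": [-0.7, 0, -1.7], "spin": 0},
    {"xyz": [-0.7, 0, -1.7], "spin": 0},
  ],
)

```text
t: 25.7
eef_pos: [441.2, -353.4, 188.4]
eef_rot: [-3.14, 0.001, 0.246]
contact_force: [0.5, -0.4, -0.1]
width: 51.5
grasp_force: 0.0
```

Run:
```python
from workcell import r, imaging
from h import *
s=r.observe();print(s["eef_pos"],s["width"])
c=imaging.read_camera("wrist")["img"];t=imaging.read_camera("top")["img"]
b=cv2.resize(t[130:290,160:450],(380,210));b=np.vstack([b,np.zeros((52,380,3),np.uint8)])
cv2.imwrite("pics/w9.png",np.hstack([cv2.resize(c,(420,262)),b])[:,:,::-1])
```

```text
[ 441.2496605  -353.44403468  188.4368644 ] 51.460490720110336
```

View pics/w9.png

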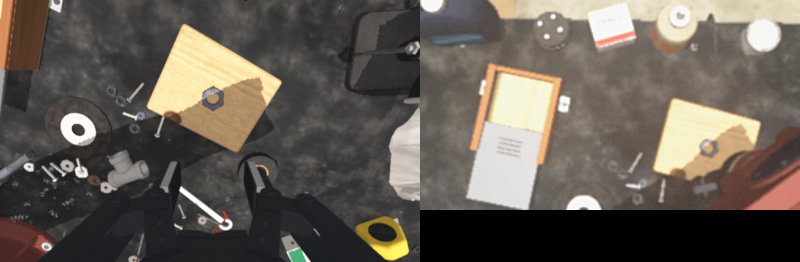

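The nut lies flat in the middle of the block at (212,98), the cover is open, and the bystanders are undisturbed.

```bash
python3 -c "
from workcell import job_done
print(job_done())"
```

```text
the job is handed in; nothing more can be done
None
```

I drew the cover open to its stop and lifted the nut out. It now lies flat near the middle of the block's top, and I handed the job in at about 26 s; the hand-in gave no verdict.

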